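Touch off a casting at three pads, then pin its bore

ROBOT

A 6-joint arm with a two-finger parallel gripper is mounted at the origin on the work surface. World frame = base frame: x ahead of the robot, y to its left, z up, the work surface at z = 0. Lengths are in m, angles in degrees, forces in N, time in s.
With the tool pointing down it reaches from about 0.4 to 0.825 m from the base axis. Payload 7 kg.
Tool frame: the origin (TCP) lies midway between the tips of the shut fingers; the grasp point (between the pads) lies 19 mm behind it (ctrl.hold_point_z is the distance from the TCP to the grasp point, in m); z points along the fingers, y is the line along which they close (so a half turn about z gives the same grasp; the last joint's range is limited). The gripper opens to 88 mm and grips with 3 to 60 N. Pads are 19 mm wide; open, the fingers measure 130 mm over their backs; the gripper's body (78 mm by 193 mm) begins 47 mm behind the grasp point.
Start: joints at [90.418, 20.546, 0.682, 0, -70.136, -16.507], TCP at [0.187, 0.649, 0.227] pointing down, gripper open.
Joint ranges: [-176.03, 176.03], [-82.01, 121.73], [-58.28, 71.71], [-173.87, 95.51], [-174.79, -0.11], [-173.66, 173.66]. Speed limits (degrees/s): [136.94, 136.94, 172.46, 180, 180, 180].

INTERFACE

Orientations are given as [roll, pitch, yaw] about the fixed x, y, z axes, in that order (R = Rz(yaw) Ry(pitch) Rx(roll)).
In Python, from plant import ctrl gives the robot as it stands.
- The arm moves only by the tool apply_moves, never from a script. Its argument "deltas" is a list of rows, each an object with "fingers": the finger opening in mm, from 0 to 87.6; "delta_pos": the shift along the tool's x, y, z in mm, a list of three; "angular": the turn, a rotation vector about the tool's x, y, z in degrees, a list of three. A call has 1 to 10 rows; each row is the pose to reach, as a shift and turn from the pose commanded when the call began, along the tool's axes at that moment; what a row does not reach only later rows make up. A row lasts 1/10 s, in which the tool goes at most 50 mm and 8.59 degrees, less where a joint would pass 70% of its speed; a pose out of reach is approached as far as the arm can. A call with a gripper value outside its range is refused whole. The fingers move at their own pace and stop on an object; the grip force is fixed at half the most. Time passes only in rows, so rows that repeat a pose let the fingers close. It gives the time, the measured TCP pose, the force, the opening and the grip force at its end, in the units of the state.
- ctrl.get_obs(): the state, without advancing time (a new reading comes with each control period).
- ctrl.snapshot(name): name is "scene" or "side" or "wrist"; returns the picture (480x640x3 uint8, red, green, blue); there is no depth.
- ctrl.camera_params(name): a dict with "fx", "fy", "cx", "cy" (pixels), "cam_to_world" (4x4, takes a point from camera to world coordinates); the wrist camera has in their place "mount" (4x4, takes a point from camera to tool coordinates, whose origin is the TCP and whose axes are the flange's). Camera axes: x right, y up, looking along -z (the intrinsics and any distortion apply to the point x, -y, -z); pixel columns grow to the right and rows downward; lengths in m; the calibration is good to about 2 mm. The wrist camera is an equidistant fisheye: a pixel r from the principal point sees the ray r / f radians off the axis. A picture is of the moment at which its call begins: read the wrist's pose just before it. camera_params takes no time and is no camera call.
- ctrl.close_job(): hands the job in; it is judged then, once.
The state is a dict: "clock": time; "joint_pos": joint angles; "qvel": joint speeds; "tau": joint torques, N m; "tool_pos": TCP position; "orientation": TCP orientation; "force": force on the tool from outside, world axes, zero at the start; "moment": the same for the moment, N m; "opening": finger opening in m; "gripper_force": force on a finger pad.
Only numpy, scipy, OpenCV 4.12 (cv2) and the standard library are available. Lean on these libraries where they do the work, as an engineer would, in place of code of your own. Each camera call takes 0.05 s, during which the arm holds its last target. There are 200 camera calls.

TASK

Lift the orange-headed setting pin out of the rack and locate the clamped aluminium casting with it: hold the pin upright and touch the side of its steel shank gently against the yellow pad, then the blue pad, then the red pad, holding each touch for about a third of a second. Then slide the same pin into the casting's bore until its head sits flush on the casting, and let go. Never press hard on the casting or its fixture, and leave the other pins, the spray can, the jar and the carton as they stand.

Things in the scene. Friction and masses are not known exactly. Their poses are not given: they have to be found in the camera images.
- pin: Setting pin, 160 g: steel shank 16 mm diameter and 50 mm long (foot tapered over the last 2 mm to 14 mm diameter), above it an orange square head 26 x 26 mm, 50 mm tall (faces along the pin's x and y), overall 100 mm. Origin: centre of the foot of the shank; z runs up the axis to the head. It starts upright in the rack.
- pin_tip (a point): The same point as the origin of the pin: centre of the foot of its shank.
- rack: Wooden pin rack, fixed, 50 (x) x 190 (y) x 55 mm tall, origin at the centre of its underside on the table. Three through holes of 21 mm at y = -60, 0, +60 mm hold three pins, in any order; each hangs upright with its head resting on the rack and the head faces parallel to the rack.
- fixture: Steel fixture plate, fixed, 200 (x) x 240 (y) x 15 mm thick; origin at the centre of its underside on the table, z up; its -x edge faces the robot (turned up to 0.3 rad). The casting stands on it, held in green rubber-faced jaws (34 mm high) behind the casting's +x side and at its -y end. Keep every push on plate or casting, with pin or fingers, under 20 N.
- drawn_centre (a point): Fixed point on the fixture, at the plate's top, where the casting's underside centre OUGHT to be. The aluminium casting, 90 (x) x 130 (y) x 55 mm tall (top 70 mm above the table), really lies up to 8 mm off in x and in y and turned up to 0.07 rad: find it by touch. It gives sideways about 1 mm per 2.5 N on its rubber and springs back; downwards it is rigid.
- drawn_yellow (a point): Fixed point on the fixture: where the centre of the yellow pad's face ought to be (the real pad is off with the casting). Pad: 30 mm wide, 35 mm tall, 15 to 50 mm above the casting's underside, 4 mm proud of the casting's -x side; on the casting its face is at x = -49 mm, its middle at y = +42 mm from the casting's centre.
- drawn_blue (a point): The same for the blue pad, alike and on the same -x side: face at x = -49 mm, middle at y = -42 mm from the casting's centre. Each pad has a paint mark of its colour, 30 x 8 mm, on the edge of the casting's top right above it.
- drawn_red (a point): The same for the red pad, alike, on the casting's +y end: face at y = +69 mm, middle at x = +5 mm from the casting's centre.
- drawn_bore (a point): Fixed point on the fixture: where the mouth of the casting's vertical through bore ought to be (the real one is off with the casting). Bore 17.5 mm diameter with a 1 mm chamfered mouth in the casting's top, at x = +5, y = -20 mm from the casting's centre. The pin's shank goes in 50 mm, until the head rests on the casting.
- pin_black: Bystander: pin of the same shape with a black head, 19 mm shank, in the rack. Origin as for the setting pin.
- pin_white: Bystander: pin of the same shape with a white head, 12 mm shank, in the rack. Origin as for the setting pin.
- spray: Bystander: spray can with a blue label, 58 mm diameter, 190 mm tall, origin at the centre of its underside.
- jar: Bystander: amber jar with a brass lid, 72 mm diameter, 100 mm tall, origin at the centre of its underside.
- cartridge: Bystander: cardboard carton 90 x 130 x 60 mm tall, origin at the centre of its underside.
There are look-alikes about, which are no part of the job. Leave any green or purple look-alike of the pin alone.

How it is judged:
By the outcome, as a careful person would: the job done as asked, in the order asked, and still so for the second after the job is handed in, with the robot touching nothing.
It also fails if it takes over 72 s, if anything falls off the work surface, if the arm or the gripper's body presses on something with over 40 N, if the wrist force passes 120 N, or if a joint passes its speed limit or range.

## Working session

There is one attempt and no reset: what is moved stays moved. The work goes in short steps, Python scripts to look and compute and a tool call to move; the robot and the scene stay as the last step left them, time stands still between calls to the robot, and variables do not carry over. Pictures are saved under pics/ and viewed, at most 10 in all, crops included, and the job is handed in when it is done.

Besides the shell and the picture viewer there is one more tool, called after "Emit:" by a JSON object that holds its "method" and its "body". apply_moves: Moves the arm, as the interface text tells. Its arguments: {"type":"object","properties":{"deltas":{"type":"array"}},"required":["deltas"]}

```bash
mkdir -p pics; ls; python3 - <<'E'
from plant import ctrl
import cv2
o=ctrl.get_obs()
for k in ("clock","tool_pos","orientation","force","opening"): print(k,o[k])
print(ctrl.hold_point_z)
for n in ("scene","side","wrist"):
    im=ctrl.snapshot(n); cv2.imwrite(f"pics/{n}0.png",im[:,:,::-1]); print(n,ctrl.camera_params(n))
E
```

```text
pics
clock 0.0
tool_pos [0.18694361 0.64808366 0.22562245]
orientation [ 1.79905602e+02 -8.65081124e-03 -1.60937046e+01]
force [-8.44246887e-02 -1.44536448e-04 -3.05314349e-01]
opening 0.08754634088226484
0.0188
scene {'fx': 494.7763369280038, 'fy': 494.7763369280038, 'cx': 316.9687047832109, 'cy': 243.33333575963226, 'cam_to_world': array([[ 0.65705853, -0.60280939,  0.4526532 ,  1.15416728],
       [ 0.75376171,  0.53399345, -0.3830069 , -0.42772109],
       [-0.01083369,  0.5928506 ,  0.80523959,  1.08434765],
       [ 0.        ,  0.        ,  0.        ,  1.        ]])}
side {'fx': 509.3478145312755, 'fy': 509.3478145312755, 'cx': 308.1290949502319, 'cy': 235.44550418691634, 'cam_to_world': array([[ 0.68231673,  0.43766267, -0.5855726 , -0.08532425],
       [-0.73102882,  0.40147424, -0.55173843, -0.60060385],
       [-0.006383  ,  0.80453081,  0.59387662,  0.76955971],
       [ 0.        ,  0.        ,  0.        ,  1.        ]])}
wrist {'fx': 371.64829954431775, 'fy': 371.64829954431775, 'cx': 311.93888841743365, 'cy': 238.30144876064736, 'mount': array([[ 2.12644414e-05,  9.62978797e-01,  2.69577142e-01,
         7.32137483e-02],
       [ 9.99999829e-01,  1.36973890e-04, -5.68176471e-04,
         3.08355108e-04],
       [-5.84066925e-04,  2.69577108e-01, -9.62978630e-01,
        -1.58966208e-01],
       [ 0.00000000e+00,  0.00000000e+00,  0.00000000e+00,
         1.00000000e+00]])}
```

View pics/scene0.png

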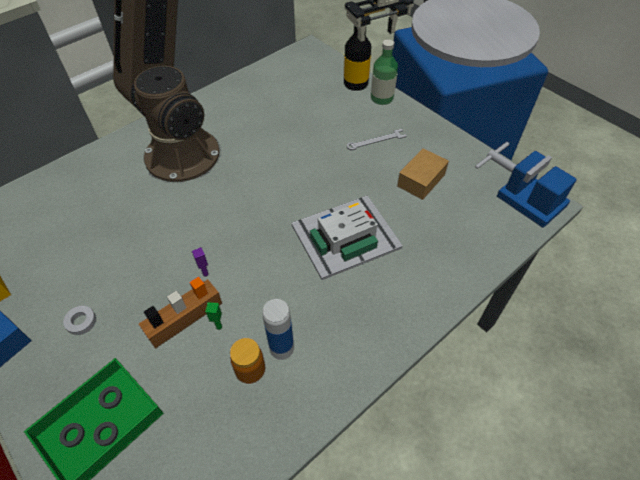

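View pics/side0.png

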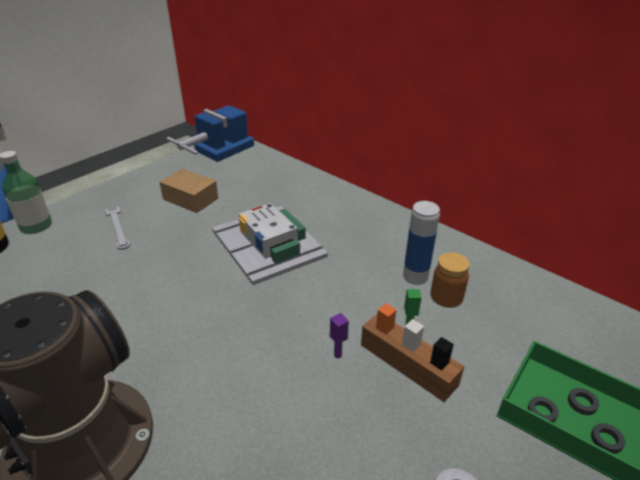

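Scene view: the orange head is in the rack at (198,287). Things that could be mistaken for it are the jar lid (246,352), green pin (213,310), purple pin (200,258), white (176,300) and black (152,316). In the side view the orange head is at (387,318). I choose the orange square head in the rack.

```bash
cat > h.py <<'E'
import numpy as np, cv2
from scipy.spatial.transform import Rotation as R
from plant import ctrl
def ray(n,uv,obs=None):
    p=ctrl.camera_params(n); uv=np.atleast_2d(np.float64(uv))
    a=(uv[:,0]-p['cx'])/p['fx']; b=(uv[:,1]-p['cy'])/p['fy']
    if n=='wrist':
        r=np.hypot(a,b)+1e-12; d=np.c_[a/r*np.sin(r),-b/r*np.sin(r),-np.cos(r)]
        T=np.eye(4); T[:3,:3]=R.from_euler('xyz',obs['orientation'],degrees=True).as_matrix(); T[:3,3]=obs['tool_pos']
        M=T@p['mount']
    else: d=np.c_[a,-b,-np.ones(len(a))]; M=p['cam_to_world']
    return M[:3,3],d@M[:3,:3].T
def plane(n,uv,z,obs=None):
    o,d=ray(n,uv,obs); return o+d*((z-o[2])/d[:,2])[:,None]
def tri(r1,r2):
    A=[];b=[]
    for o,d in(r1,r2):
        d=d[0]/np.linalg.norm(d[0]);P=np.eye(3)-np.outer(d,d);A.append(P);b.append(P@o)
    return np.linalg.lstsq(np.vstack(A),np.hstack(b),rcond=None)[0]
RNG=dict(orange=((6,170,100),(14,255,255)),yellow=((18,120,100),(32,255,255)),blue=((100,120,60),(125,255,255)),red=((172,120,80),(180,255,255)),red2=((0,150,80),(5,255,255)),green=((45,80,30),(95,255,255)),brown=((5,90,40),(16,255,255)))
def blobs(im,c,roi=None,minA=15):
    m=cv2.inRange(cv2.cvtColor(im,cv2.COLOR_RGB2HSV),*[np.array(x) for x in RNG[c]])
    if roi: k=np.zeros_like(m);x0,y0,x1,y1=roi;k[y0:y1,x0:x1]=1;m=m*k
    n,l,s,ce=cv2.connectedComponentsWithStats(m)
    return sorted([(int(s[i,4]),ce[i].round(1),s[i,:4].tolist(),l==i) for i in range(1,n) if s[i,4]>=minA],key=lambda t:-t[0])
E
python3 - <<'E'
from h import *
S=cv2.imread('pics/scene0.png')[:,:,::-1];D=cv2.imread('pics/side0.png')[:,:,::-1]
S=np.ascontiguousarray(S);D=np.ascontiguousarray(D)
for c,a,b in (('orange',(185,270,212,300),(370,300,400,338)),('yellow',(300,190,400,270),(220,190,310,260)),('blue',(300,190,400,270),(220,190,310,260)),('red',(300,190,400,270),(220,190,310,260)),('red2',(300,190,400,270),(220,190,310,260))):
    x=blobs(S,c,a,5);y=blobs(D,c,b,5)
    print(c,[t[:3] for t in x[:3]],[t[:3] for t in y[:3]])
    if x and y: print(tri(ray('scene',x[0][1]),ray('side',y[0][1])), plane('scene',x[0][1],.07),plane('side',y[0][1],.07))
# plate corners
print(plane('scene',[(292,229),(367,198),(402,241),(322,276)],.015).round(3)); print(plane('side',[(213,236),(272,204),(326,252),(253,279)],.015).round(3))
# rack top corners
print('rack',plane('scene',[(140,322),(148,334),(221,296),(213,282)],.055).round(3)); print(plane('side',[(363,322),(378,316),(461,364),(446,378)],.055).round(3))
crop=np.hstack([cv2.resize(S[240:360,120:300],None,fx=2.2,fy=2.2),cv2.resize(D[280:400,320:500],None,fx=2.2,fy=2.2)])
crop2=np.hstack([cv2.resize(S[190:280,280:415],None,fx=2.93,fy=2.93,interpolation=2),cv2.resize(D[195:285,205:340],None,fx=2.93,fy=2.93,interpolation=2)])
w=min(crop.shape[1],crop2.shape[1]);cv2.imwrite('pics/crop.png',np.vstack([crop[:,:w],crop2[:,:w]])[:,:,::-1]); print(crop.shape,crop2.shape)
E
```

```text
orange [(227, array([199.1, 287.5]), [190, 277, 19, 22]), (5, array([207.4, 281. ]), [206, 280, 4, 3])] [(131, array([386.8, 310.7]), [379, 305, 16, 13])]
[ 0.50884927 -0.24393957  0.09223024] [[ 0.49573712 -0.24304095  0.07      ]] [[ 0.52853798 -0.22862682  0.07      ]]
yellow [(26, array([353.2, 204.9]), [348, 203, 11, 5])] [(48, array([242.3, 219.5]), [239, 215, 8, 10])]
[0.54857525 0.21605116 0.06510996] [[0.55173207 0.21251178 0.07      ]] [[0.54429341 0.21096274 0.07      ]]
blue [(16, array([325.4, 215.8]), [321, 214, 9, 4])] [(43, array([258.3, 241.3]), [255, 235, 7, 15]), (9, array([259.8, 234.4]), [258, 233, 5, 4])]
[0.52364595 0.13564542 0.05624932] [[0.53040224 0.13112727 0.07      ]] [[0.511237   0.11769628 0.07      ]]
red [] []
red2 [(23, array([368.7, 213.9]), [365, 211, 8, 7])] []
[[0.471 0.062 0.015]
 [0.526 0.295 0.015]
 [0.699 0.257 0.015]
 [0.64  0.022 0.015]]
[[0.496 0.274 0.015]
 [0.698 0.271 0.015]
 [0.639 0.024 0.015]
 [0.455 0.079 0.015]]
rack [[ 0.474 -0.395  0.055]
 [ 0.513 -0.396  0.055]
 [ 0.541 -0.214  0.055]
 [ 0.495 -0.206  0.055]]
[[ 0.486 -0.205  0.055]
 [ 0.518 -0.217  0.055]
 [ 0.523 -0.394  0.055]
 [ 0.479 -0.39   0.055]]
(264, 792, 3) (264, 792, 3)
```

View pics/crop.png

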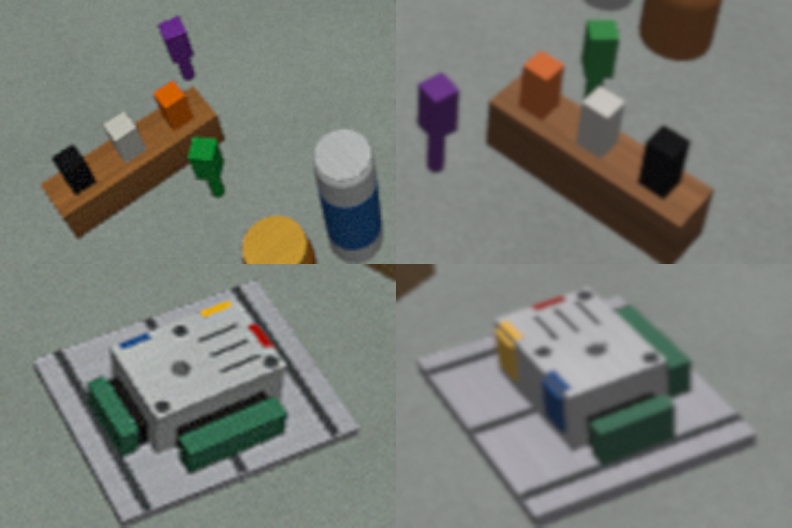

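The crop confirms the orange square head, at the rack's +y end. The casting's bore is the larger grey ring near the middle of its top, at scene pixel ≈ (341,225). I'll hover over the casting on the way to the rack.

Emit:
{"method": "apply_moves", "body": {"deltas": [{"fingers": 87,"delta_pos": [513,360,20],"angular": [0,0,0]},{"fingers": 87,"delta_pos": [513,360,20],"angular": [0,0,0]},{"fingers": 87,"delta_pos": [513,360,20],"angular": [0,0,0]},{"fingers": 87,"delta_pos": [513,360,20],"angular": [0,0,0]},{"fingers": 87,"delta_pos": [513,360,20],"angular": [0,0,0]},{"fingers": 87,"delta_pos": [513,360,20],"angular": [0,0,0]},{"fingers": 87,"delta_pos": [513,360,20],"angular": [0,0,0]},{"fingers": 87,"delta_pos": [513,360,20],"angular": [0,0,0]},{"fingers": 87,"delta_pos": [513,360,20],"angular": [0,0,0]},{"fingers": 87,"delta_pos": [513,360,20],"angular": [0,0,0]}]}}

```text
clock: 1.15
tool_pos: [0.5014, 0.2576, 0.2106]
orientation: [-180.0, -0.0, -16.1]
force: [0.1, 0.7, 0.2]
opening: 0.0872
gripper_force: 0.0
```

```bash
python3 - <<'E'
from h import *
for n,uv in (('spray',(280,350)),('jar',(249,376)),('purple',(204,274)),('green',(219,327))): print(n,plane('scene',uv,0).round(3))
print('purple/green side',plane('side',[(338,355),(412,318)],0).round(3))
E
```

```text
spray [[ 0.722 -0.182  0.   ]]
jar [[ 0.725 -0.274  0.   ]]
purple [[ 0.424 -0.198  0.   ]]
green [[ 0.577 -0.256  0.   ]]
purple/green side [[ 0.428 -0.193  0.   ]
 [ 0.608 -0.243  0.   ]]
```

Emit:
{"method": "apply_moves", "body": {"deltas": [{"fingers": 87,"delta_pos": [95,70,40],"angular": [0,0,0]},{"fingers": 87,"delta_pos": [95,70,40],"angular": [0,0,0]},{"fingers": 87,"delta_pos": [95,70,40],"angular": [0,0,0]},{"fingers": 87,"delta_pos": [95,70,40],"angular": [0,0,0]}]}}

```text
clock: 1.55
tool_pos: [0.5729, 0.1626, 0.1684]
orientation: [179.8, 0.1, -16.3]
force: [-1.0, -0.2, 0.4]
opening: 0.0868
gripper_force: 0.0
```

```bash
python3 - <<'E'
from h import *
o=ctrl.get_obs(); im=ctrl.snapshot('wrist'); cv2.imwrite('pics/w1.png',im[:,:,::-1])
print(o['tool_pos'],o['orientation'],o['qvel'])
for c in ('yellow','blue','red','red2'):
    for t in blobs(im,c,None,60)[:4]: print(c,t[:3],plane('wrist',t[1],.07,o).round(4))
E
```

```text
[0.57288488 0.1625866  0.16842474] [ 1.79838024e+02  1.39538274e-01 -1.63130982e+01] [ 3.03357537 -1.63615495  0.33187935 -0.04763589 -0.75203408 -2.51123237]
yellow (447, array([253.9, 285.1]), [234, 279, 41, 13]) [[0.5506 0.214  0.07  ]]
yellow (216, array([502.9, 325.3]), [494, 298, 14, 52]) [[0.4508 0.0238 0.07  ]]
yellow (201, array([120.8, 325.4]), [117, 300, 12, 50]) [[0.5449 0.3433 0.07  ]]
yellow (79, array([459.1, 468.1]), [457, 454, 5, 26]) [[0.2682 0.078  0.07  ]]
blue (421, array([364.9, 281.5]), [346, 276, 39, 12]) [[0.5299 0.1329 0.07  ]]
red2 (451, array([220.9, 225.1]), [213, 205, 17, 41]) [[0.6017 0.2223 0.07  ]]
```

View pics/w1.png

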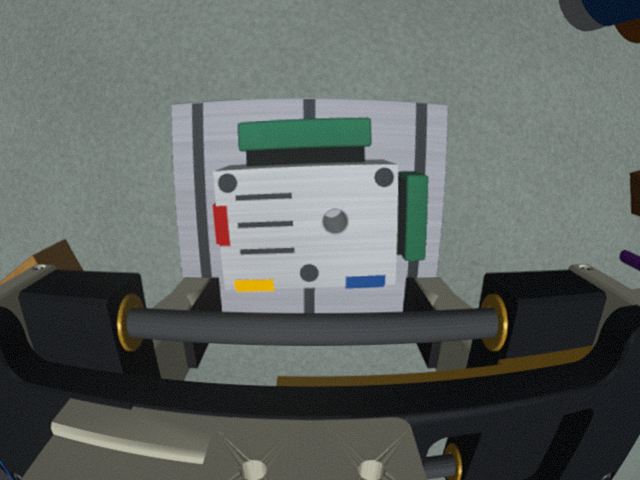

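The wrist view shows the bore as the dark ring at (335,221), yellow mark (254,285), blue (365,281) and red (221,225). This puts the casting centre at about (0.581, 0.164) with yaw about -14.3°. Next, the rack.

Emit:
{"method": "apply_moves", "body": {"deltas": [{"fingers": 87,"delta_pos": [53,409,-32],"angular": [0,0,79]},{"fingers": 87,"delta_pos": [53,409,-32],"angular": [0,0,79]},{"fingers": 87,"delta_pos": [53,409,-32],"angular": [0,0,79]},{"fingers": 87,"delta_pos": [53,409,-32],"angular": [0,0,79]},{"fingers": 87,"delta_pos": [53,409,-32],"angular": [0,0,79]},{"fingers": 87,"delta_pos": [53,409,-32],"angular": [0,0,79]},{"fingers": 87,"delta_pos": [53,409,-32],"angular": [0,0,79]},{"fingers": 87,"delta_pos": [53,409,-32],"angular": [0,0,79]},{"fingers": 70,"delta_pos": [53,409,-32],"angular": [0,0,79]},{"fingers": 50,"delta_pos": [53,409,-32],"angular": [0,0,79]}]}}

```text
clock: 2.6
tool_pos: [0.5098, -0.2431, 0.2032]
orientation: [-180.0, -0.0, -95.5]
force: [-0.6, -0.7, 0.2]
opening: 0.0764
gripper_force: 0.0
```

Emit:
{"method": "apply_moves", "body": {"deltas": [{"fingers": 50,"delta_pos": [0,0,0],"angular": [0,0,0]},{"fingers": 50,"delta_pos": [0,0,0],"angular": [0,0,0]},{"fingers": 50,"delta_pos": [0,0,0],"angular": [0,0,0]}]}}

```text
clock: 2.9
tool_pos: [0.5104, -0.2406, 0.2028]
orientation: [-180.0, 0.0, -94.9]
force: [-0.9, 0.5, 0.6]
opening: 0.0534
gripper_force: 0.0
```

```bash
python3 - <<'E'
from h import *
o=ctrl.get_obs(); im=ctrl.snapshot('wrist'); cv2.imwrite('pics/w2.png',im[:,:,::-1])
print(o['tool_pos'],o['orientation'],np.abs(o['qvel']).max())
for t in blobs(im,'orange',None,60)[:3]: print(t[:3],plane('wrist',t[1],.105,o).round(4),plane('wrist',t[1],.085,o).round(4))
print(plane('wrist',(335,221),.07,o)) if 0 else None
E
```

```text
[ 0.51043548 -0.24062609  0.20275799] [-1.79985200e+02  4.18023502e-03 -9.48789205e+01] 0.3180521497044256
(2938, array([321.9, 210.3]), [291, 158, 62, 100]) [[ 0.5021 -0.2618  0.105 ]] [[ 0.5019 -0.2577  0.085 ]]
(2347, array([312.7,  93.8]), [283, 34, 64, 129]) [[ 0.5017 -0.3433  0.105 ]] [[ 0.5015 -0.3456  0.085 ]]
(200, array([ 96.8, 198.2]), [73, 189, 42, 32]) [[ 0.6767 -0.289   0.105 ]] [[ 0.6902 -0.2871  0.085 ]]
```

View pics/w2.png

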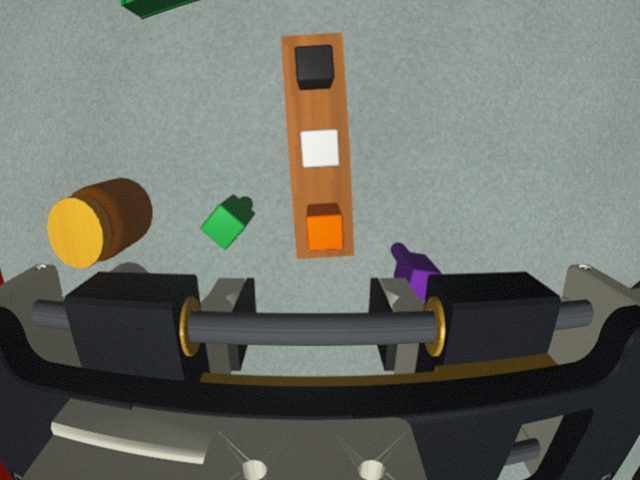

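```bash
python3 - <<'E'
from h import *
o=ctrl.get_obs(); im=np.ascontiguousarray(cv2.imread('pics/w2.png')[:,:,::-1])
hsv=cv2.cvtColor(im,cv2.COLOR_RGB2HSV)
def top(m,roi):
    k=np.zeros_like(m);x0,y0,x1,y1=roi;k[y0:y1,x0:x1]=m[y0:y1,x0:x1]
    c=max(cv2.findContours(k,0,2)[0],key=cv2.contourArea)
    r=cv2.minAreaRect(c);b=cv2.boxPoints(r);p=plane('wrist',b,.105,o)
    print(r,p[:,:2].round(4).tolist(),'c',p.mean(0).round(4), 'sides',np.linalg.norm(np.diff(p,axis=0),axis=1).round(4),'ang',np.degrees(np.arctan2(*(np.diff(p,axis=0)[:,1::-1].T))).round(1)); return p.mean(0)
print(hsv[230,325],hsv[207,325],hsv[150,320])
v=hsv[:,:,2]
a=top(((hsv[:,:,1]>200)&(v>200)&(hsv[:,:,0]<16)).astype(np.uint8)*255,(290,190,360,262))
b=top(((hsv[:,:,1]<60)&(v>200)).astype(np.uint8)*255,(290,120,350,180))
d=a-b; print('rack y dir yaw',np.degrees(np.arctan2(-d[0],d[1])),np.linalg.norm(d))
w1=dict(tool_pos=np.array([0.57288488,0.1625866,0.16842474]),orientation=np.array([179.838,.1395,-16.3131]))
print('bore',plane('wrist',(335,221),.07,w1))
E
```

```text
[ 15 255 240] [ 14 215 102] [ 20   3 239]
((324.39141845703125, 232.21946716308594), (33.676124572753906, 34.6274299621582), 87.27368927001953) [[0.5134, -0.2586], [0.4889, -0.2577], [0.4894, -0.2328], [0.5144, -0.2337]] c [ 0.5015 -0.2457  0.105 ] sides [0.0245 0.0249 0.0251] ang [178.   88.9  -2.1]
((319.2544860839844, 147.81637573242188), (34.9224739074707, 35.6541862487793), 86.18592071533203) [[0.5122, -0.318], [0.4879, -0.3177], [0.4882, -0.2935], [0.5128, -0.2939]] c [ 0.5003 -0.3058  0.105 ] sides [0.0243 0.0242 0.0246] ang [179.1  89.3  -0.9]
rack y dir yaw -1.1854964726086994 0.06007972600887453
bore [[0.58145414 0.1432214  0.07      ]]
```

Orange top face is at pixel (324,232), which gives pin (0.5015, -0.2457). The rack yaw is about -1.6°. White is at (319,148) and black at (314,64). Descending and gripping.

Emit:
{"method": "apply_moves", "body": {"deltas": [{"fingers": 50,"delta_pos": [6,8,20],"angular": [0,0,-3.3]},{"fingers": 50,"delta_pos": [6,8,60],"angular": [0,0,-3.3]},{"fingers": 50,"delta_pos": [6,8,100],"angular": [0,0,-3.3]},{"fingers": 50,"delta_pos": [6,8,125],"angular": [0,0,-3.3]},{"fingers": 50,"delta_pos": [6,8,137],"angular": [0,0,-3.3]},{"fingers": 50,"delta_pos": [6,8,137],"angular": [0,0,-3.3]},{"fingers": 50,"delta_pos": [6,8,137],"angular": [0,0,-3.3]},{"fingers": 36,"delta_pos": [6,8,137],"angular": [0,0,-3.3]},{"fingers": 30,"delta_pos": [6,8,137],"angular": [0,0,-3.3]},{"fingers": 20,"delta_pos": [6,8,137],"angular": [0,0,-3.3]}]}}

```text
clock: 3.95
tool_pos: [0.502, -0.2473, 0.0666]
orientation: [-179.9, -0.0, -91.8]
force: [0.8, 0.1, -0.2]
opening: 0.0312
gripper_force: 0.0
```

Emit:
{"method": "apply_moves", "body": {"deltas": [{"fingers": 15,"delta_pos": [0,0,0],"angular": [0,0,0]},{"fingers": 15,"delta_pos": [0,0,0],"angular": [0,0,0]},{"fingers": 15,"delta_pos": [0,0,0],"angular": [0,0,0]},{"fingers": 15,"delta_pos": [0,0,0],"angular": [0,0,0]}]}}

```text
clock: 4.35
tool_pos: [0.5016, -0.2473, 0.0663]
orientation: [-180.0, -0.0, -91.8]
force: [-1.1, 1.8, 6.5]
opening: 0.0258
gripper_force: 30.0
```

Emit:
{"method": "apply_moves", "body": {"deltas": [{"fingers": 15,"delta_pos": [0,0,-15],"angular": [0,0,0]},{"fingers": 15,"delta_pos": [0,0,-35],"angular": [0,0,0]},{"fingers": 15,"delta_pos": [0,0,-70],"angular": [0,0,0]},{"fingers": 15,"delta_pos": [0,0,-110],"angular": [0,0,0]},{"fingers": 15,"delta_pos": [0,0,-130],"angular": [0,0,0]},{"fingers": 15,"delta_pos": [0,0,-130],"angular": [0,0,0]},{"fingers": 15,"delta_pos": [0,0,-130],"angular": [0,0,0]}]}}

```text
clock: 5.05
tool_pos: [0.5011, -0.2469, 0.1952]
orientation: [-180.0, 0.0, -91.8]
force: [-0.5, -0.5, -1.9]
opening: 0.0257
gripper_force: 30.0
```

```bash
cat > go.py <<'E'
import sys
from h import *
# delta in tool axes to reach a world pose: x y z yaw
o=ctrl.get_obs(); t=np.array([float(v) for v in sys.argv[1:4]]); M=R.from_euler('xyz',o['orientation'],degrees=True)
dy=float(sys.argv[4])-o['orientation'][2]
print('pos',o['tool_pos'].round(4),o['orientation'].round(2),'dist',(M.inv().apply(t-o['tool_pos'])*1000).round(1),'tool rz',round(-dy,1),'F',np.round(o['force'],1),'opening',o['opening'])
E
# yellow pre-contact: pin axis 8+10 mm off the pad face
python3 - <<'E'
import numpy as np
a=np.radians(-14.3);ex=np.array([np.cos(a),np.sin(a)]);ey=np.array([-ex[1],ex[0]]);c=np.array([.581,.164])
for n,x,y in(('Y',-67,42),('B',-67,-42),('R',5,87),('bore',5,-20)): print(n,(c+(x*ex+y*ey)/1000).round(4))
E
python3 go.py 0.5264 0.2212 0.2 -104.3; python3 - <<'E'
from h import *
im=ctrl.snapshot('side');cv2.imwrite('pics/s2.png',im[150:420,230:500,::-1])
E
```

```text
Y [0.5264 0.2212]
B [0.5057 0.1399]
R [0.6073 0.2471]
bore [0.5809 0.1434]
pos [ 0.5011 -0.2469  0.1952] [-1.800e+02  4.000e-02 -9.181e+01] dist [-468.7  -10.4   -4.5] tool rz 12.5 F [-0.5 -0.5 -1.9] opening 0.025694261902137087
```

View pics/s2.png

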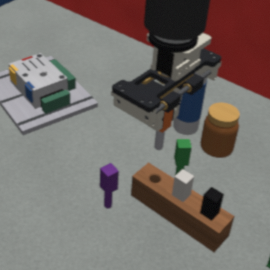

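The crop shows the orange pin held upright in the fingers near (163,125), its rack hole empty, and the white and black pins undisturbed. Now to a point beside the yellow pad.

Emit:
{"method": "apply_moves", "body": {"deltas": [{"fingers": 15,"delta_pos": [-20,0,-5],"angular": [0,0,0]},{"fingers": 15,"delta_pos": [-469,-10,-5],"angular": [0,0,12.5]},{"fingers": 15,"delta_pos": [-469,-10,-5],"angular": [0,0,12.5]},{"fingers": 15,"delta_pos": [-469,-10,-5],"angular": [0,0,12.5]},{"fingers": 15,"delta_pos": [-469,-10,-5],"angular": [0,0,12.5]},{"fingers": 15,"delta_pos": [-469,-10,-5],"angular": [0,0,12.5]},{"fingers": 15,"delta_pos": [-469,-10,-5],"angular": [0,0,12.5]},{"fingers": 15,"delta_pos": [-469,-10,-5],"angular": [0,0,12.5]},{"fingers": 15,"delta_pos": [-469,-10,-5],"angular": [0,0,12.5]},{"fingers": 15,"delta_pos": [-469,-10,-5],"angular": [0,0,12.5]}]}}

```text
clock: 6.1
tool_pos: [0.5248, 0.2182, 0.1988]
orientation: [179.9, -0.1, -104.3]
force: [2.2, -0.0, -2.1]
opening: 0.0255
gripper_force: 30.0
```

Emit:
{"method": "apply_moves", "body": {"deltas": [{"fingers": 15,"delta_pos": [-15,0,0],"angular": [0,0,0]},{"fingers": 15,"delta_pos": [-15,0,0],"angular": [0,0,0]},{"fingers": 15,"delta_pos": [-15,0,0],"angular": [0,0,0]},{"fingers": 15,"delta_pos": [-15,0,0],"angular": [0,0,0]}]}}

```text
clock: 6.5
tool_pos: [0.5292, 0.2298, 0.1998]
orientation: [179.9, -0.1, -104.3]
force: [0.6, -0.6, -1.6]
opening: 0.0257
gripper_force: 30.0
```

```bash
python3 go.py 0.5264 0.2212 0.091 -104.3
```

```text
pos [0.5292 0.2298 0.1998] [ 1.7994e+02 -8.0000e-02 -1.0434e+02] dist [  8.9   0.4 108.8] tool rz -0.0 F [ 0.6 -0.6 -1.6] opening 0.025718273003188286
```

Emit:
{"method": "apply_moves", "body": {"deltas": [{"fingers": 15,"delta_pos": [9,3,20],"angular": [0,0,0]},{"fingers": 15,"delta_pos": [9,3,55],"angular": [0,0,0]},{"fingers": 15,"delta_pos": [9,3,85],"angular": [0,0,0]},{"fingers": 15,"delta_pos": [9,3,104],"angular": [0,0,0]},{"fingers": 15,"delta_pos": [9,3,109],"angular": [0,0,0]},{"fingers": 15,"delta_pos": [9,3,109],"angular": [0,0,0]},{"fingers": 15,"delta_pos": [9,3,109],"angular": [0,0,0]},{"fingers": 15,"delta_pos": [9,3,109],"angular": [0,0,0]}]}}

```text
clock: 7.3
tool_pos: [0.5253, 0.2234, 0.093]
orientation: [-179.9, 0.1, -104.3]
force: [0.8, 0.9, -2.3]
opening: 0.0257
gripper_force: 30.0
```

Emit:
{"method": "apply_moves", "body": {"deltas": [{"fingers": 15,"delta_pos": [0,-3,0],"angular": [0,0,0]},{"fingers": 15,"delta_pos": [0,-5,0],"angular": [0,0,0]},{"fingers": 15,"delta_pos": [0,-7,0],"angular": [0,0,0]},{"fingers": 15,"delta_pos": [0,-8,0],"angular": [0,0,0]},{"fingers": 15,"delta_pos": [0,-8,0],"angular": [0,0,0]},{"fingers": 15,"delta_pos": [0,-8,0],"angular": [0,0,0]}]}}

```text
clock: 7.9
tool_pos: [0.5322, 0.2211, 0.0915]
orientation: [180.0, -0.0, -104.3]
force: [0.9, -0.2, -2.0]
opening: 0.0258
gripper_force: 30.0
```

Emit:
{"method": "apply_moves", "body": {"deltas": [{"fingers": 15,"delta_pos": [0,-1,0],"angular": [0,0,0]},{"fingers": 15,"delta_pos": [0,-2,0],"angular": [0,0,0]},{"fingers": 15,"delta_pos": [0,-2,0],"angular": [0,0,0]}]}}

```text
clock: 8.2
tool_pos: [0.5343, 0.2207, 0.0916]
orientation: [-180.0, -0.0, -104.3]
force: [-0.3, -0.4, -1.2]
opening: 0.0263
gripper_force: 30.0
```

Emit:
{"method": "apply_moves", "body": {"deltas": [{"fingers": 15,"delta_pos": [0,-1,0],"angular": [0,0,0]},{"fingers": 15,"delta_pos": [0,-1.5,0],"angular": [0,0,0]},{"fingers": 15,"delta_pos": [0,-1.5,0],"angular": [0,0,0]}]}}

```text
clock: 8.5
tool_pos: [0.5357, 0.2202, 0.0916]
orientation: [-180.0, -0.0, -104.3]
force: [0.1, -0.4, -2.6]
opening: 0.0262
gripper_force: 30.0
```

Emit:
{"method": "apply_moves", "body": {"deltas": [{"fingers": 15,"delta_pos": [0,-1,0],"angular": [0,0,0]},{"fingers": 15,"delta_pos": [0,-1.5,0],"angular": [0,0,0]},{"fingers": 15,"delta_pos": [0,-1.5,0],"angular": [0,0,0]}]}}

```text
clock: 8.8
tool_pos: [0.537, 0.2199, 0.0916]
orientation: [180.0, -0.0, -104.3]
force: [-1.1, 0.2, -1.0]
opening: 0.0257
gripper_force: 30.0
```

Emit:
{"method": "apply_moves", "body": {"deltas": [{"fingers": 15,"delta_pos": [0,-0.5,0],"angular": [0,0,0]},{"fingers": 15,"delta_pos": [0,-1,0],"angular": [0,0,0]},{"fingers": 15,"delta_pos": [0,-1,0],"angular": [0,0,0]}]}}

```text
clock: 9.1
tool_pos: [0.5378, 0.2196, 0.0916]
orientation: [180.0, -0.0, -104.3]
force: [-3.5, 1.1, -0.5]
opening: 0.0262
gripper_force: 30.0
```

Emit:
{"method": "apply_moves", "body": {"deltas": [{"fingers": 15,"delta_pos": [0,0,0],"angular": [0,0,0]}]}}

```text
clock: 9.2
tool_pos: [0.5378, 0.2196, 0.0916]
orientation: [180.0, -0.0, -104.3]
force: [-2.2, 2.3, -0.6]
opening: 0.026
gripper_force: 30.0
```

Emit:
{"method": "apply_moves", "body": {"deltas": [{"fingers": 15,"delta_pos": [0,0,0],"angular": [0,0,0]}]}}

```text
clock: 9.3
tool_pos: [0.5378, 0.2196, 0.0916]
orientation: [180.0, -0.0, -104.3]
force: [-2.8, -0.2, -0.3]
opening: 0.0258
gripper_force: 30.0
```

Emit:
{"method": "apply_moves", "body": {"deltas": [{"fingers": 15,"delta_pos": [0,0,0],"angular": [0,0,0]}]}}

```text
clock: 9.4
tool_pos: [0.5379, 0.2196, 0.0916]
orientation: [180.0, -0.0, -104.3]
force: [-3.1, -0.2, -0.9]
opening: 0.0263
gripper_force: 30.0
```

Emit:
{"method": "apply_moves", "body": {"deltas": [{"fingers": 15,"delta_pos": [0,0,0],"angular": [0,0,0]}]}}

```text
clock: 9.5
tool_pos: [0.5379, 0.2196, 0.0915]
orientation: [180.0, -0.0, -104.3]
force: [-3.8, 1.2, -0.4]
opening: 0.0259
gripper_force: 30.0
```

Emit:
{"method": "apply_moves", "body": {"deltas": [{"fingers": 15,"delta_pos": [0,0,0],"angular": [0,0,0]}]}}

```text
clock: 9.6
tool_pos: [0.5379, 0.2196, 0.0916]
orientation: [180.0, -0.0, -104.3]
force: [-4.5, 0.6, -0.5]
opening: 0.0256
gripper_force: 30.0
```

Emit:
{"method": "apply_moves", "body": {"deltas": [{"fingers": 15,"delta_pos": [0,0,0],"angular": [0,0,0]}]}}

```text
clock: 9.7
tool_pos: [0.538, 0.2196, 0.0916]
orientation: [180.0, -0.0, -104.3]
force: [-3.6, 0.2, -1.0]
opening: 0.0259
gripper_force: 30.0
```

Yellow was touched at about 3.4 N for 0.7 s, with zero contact at TCP ≈ (0.5365, 0.2199). Now to blue.

Emit:
{"method": "apply_moves", "body": {"deltas": [{"fingers": 15,"delta_pos": [0,6,0],"angular": [0,0,0]},{"fingers": 15,"delta_pos": [0,12,0],"angular": [0,0,0]},{"fingers": 15,"delta_pos": [20,12,0],"angular": [0,0,0]},{"fingers": 15,"delta_pos": [50,12,0],"angular": [0,0,0]},{"fingers": 15,"delta_pos": [75,12,0],"angular": [0,0,0]},{"fingers": 15,"delta_pos": [84,12,0],"angular": [0,0,0]},{"fingers": 15,"delta_pos": [84,8,0],"angular": [0,0,0]},{"fingers": 15,"delta_pos": [84,6,0],"angular": [0,0,0]},{"fingers": 15,"delta_pos": [84,5,0],"angular": [0,0,0]},{"fingers": 15,"delta_pos": [84,5,0],"angular": [0,0,0]}]}}

```text
clock: 10.7
tool_pos: [0.5129, 0.1401, 0.0915]
orientation: [-180.0, 0.0, -104.3]
force: [0.2, 0.4, -1.8]
opening: 0.026
gripper_force: 30.0
```

Emit:
{"method": "apply_moves", "body": {"deltas": [{"fingers": 15,"delta_pos": [0,-1,0],"angular": [0,0,0]},{"fingers": 15,"delta_pos": [0,-2,0],"angular": [0,0,0]},{"fingers": 15,"delta_pos": [0,-2,0],"angular": [0,0,0]}]}}

```text
clock: 11.0
tool_pos: [0.5145, 0.1391, 0.0915]
orientation: [180.0, -0.0, -104.3]
force: [-0.2, -0.7, -2.9]
opening: 0.0261
gripper_force: 30.0
```

Emit:
{"method": "apply_moves", "body": {"deltas": [{"fingers": 15,"delta_pos": [0,-0.5,0],"angular": [0,0,0]},{"fingers": 15,"delta_pos": [0,-1,0],"angular": [0,0,0]},{"fingers": 15,"delta_pos": [0,-1,0],"angular": [0,0,0]}]}}

```text
clock: 11.3
tool_pos: [0.5154, 0.1387, 0.0916]
orientation: [-180.0, 0.0, -104.3]
force: [-0.0, 0.3, -2.0]
opening: 0.0262
gripper_force: 30.0
```

Emit:
{"method": "apply_moves", "body": {"deltas": [{"fingers": 15,"delta_pos": [0,-0.5,0],"angular": [0,0,0]},{"fingers": 15,"delta_pos": [0,-1,0],"angular": [0,0,0]},{"fingers": 15,"delta_pos": [0,-1,0],"angular": [0,0,0]}]}}

```text
clock: 11.6
tool_pos: [0.5162, 0.1384, 0.0916]
orientation: [180.0, -0.0, -104.3]
force: [-1.9, 0.7, -1.5]
opening: 0.0258
gripper_force: 30.0
```

Emit:
{"method": "apply_moves", "body": {"deltas": [{"fingers": 15,"delta_pos": [0,0,0],"angular": [0,0,0]}]}}

```text
clock: 11.7
tool_pos: [0.5162, 0.1384, 0.0916]
orientation: [180.0, -0.0, -104.3]
force: [-1.5, -0.3, -1.0]
opening: 0.0257
gripper_force: 30.0
```

Emit:
{"method": "apply_moves", "body": {"deltas": [{"fingers": 15,"delta_pos": [0,0,0],"angular": [0,0,0]}]}}

```text
clock: 11.8
tool_pos: [0.5162, 0.1385, 0.0916]
orientation: [180.0, -0.0, -104.3]
force: [-2.1, 0.7, -1.5]
opening: 0.0258
gripper_force: 30.0
```

Emit:
{"method": "apply_moves", "body": {"deltas": [{"fingers": 15,"delta_pos": [0,-0.7,0],"angular": [0,0,0]},{"fingers": 15,"delta_pos": [0,-0.7,0],"angular": [0,0,0]}]}}

```text
clock: 12.0
tool_pos: [0.5168, 0.1383, 0.0915]
orientation: [180.0, -0.0, -104.3]
force: [-2.4, 0.9, 0.1]
opening: 0.0261
gripper_force: 30.0
```

Emit:
{"method": "apply_moves", "body": {"deltas": [{"fingers": 15,"delta_pos": [0,0,0],"angular": [0,0,0]}]}}

```text
clock: 12.1
tool_pos: [0.5168, 0.1383, 0.0916]
orientation: [180.0, -0.0, -104.3]
force: [-2.1, 0.8, -0.3]
opening: 0.026
gripper_force: 30.0
```

Emit:
{"method": "apply_moves", "body": {"deltas": [{"fingers": 15,"delta_pos": [0,0,0],"angular": [0,0,0]}]}}

```text
clock: 12.2
tool_pos: [0.5168, 0.1383, 0.0916]
orientation: [180.0, -0.0, -104.3]
force: [-3.8, 1.3, 0.2]
opening: 0.0258
gripper_force: 30.0
```

Emit:
{"method": "apply_moves", "body": {"deltas": [{"fingers": 15,"delta_pos": [0,0,0],"angular": [0,0,0]}]}}

```text
clock: 12.3
tool_pos: [0.5169, 0.1383, 0.0916]
orientation: [180.0, -0.0, -104.3]
force: [-2.6, 1.0, -0.5]
opening: 0.0258
gripper_force: 30.0
```

Emit:
{"method": "apply_moves", "body": {"deltas": [{"fingers": 15,"delta_pos": [0,0,0],"angular": [0,0,0]}]}}

```text
clock: 12.4
tool_pos: [0.5169, 0.1383, 0.0916]
orientation: [180.0, -0.0, -104.3]
force: [-2.7, 0.4, -1.6]
opening: 0.026
gripper_force: 30.0
```

Emit:
{"method": "apply_moves", "body": {"deltas": [{"fingers": 15,"delta_pos": [0,0,0],"angular": [0,0,0]}]}}

```text
clock: 12.5
tool_pos: [0.5169, 0.1383, 0.0916]
orientation: [180.0, -0.0, -104.3]
force: [-2.7, -0.1, -0.7]
opening: 0.0259
gripper_force: 30.0
```

Blue was touched at about 2.9 N for 0.5 s or more, and it agrees with the camera estimate (yaw -14.3°). Now round to red.

Emit:
{"method": "apply_moves", "body": {"deltas": [{"fingers": 15,"delta_pos": [0,6,0],"angular": [0,0,0]},{"fingers": 15,"delta_pos": [0,12,-10],"angular": [0,0,0]},{"fingers": 15,"delta_pos": [0,12,-45],"angular": [0,0,0]},{"fingers": 15,"delta_pos": [0,12,-70],"angular": [0,0,0]},{"fingers": 15,"delta_pos": [-30,-5,-70],"angular": [0,0,0]},{"fingers": 15,"delta_pos": [-70,-30,-70],"angular": [0,0,0]},{"fingers": 15,"delta_pos": [-110,-52,-70],"angular": [0,0,0]},{"fingers": 15,"delta_pos": [-131,-61,-70],"angular": [0,0,0]},{"fingers": 15,"delta_pos": [-131,-61,-70],"angular": [0,0,0]},{"fingers": 15,"delta_pos": [-131,-61,-70],"angular": [0,0,0]}]}}

```text
clock: 13.5
tool_pos: [0.6081, 0.2504, 0.1616]
orientation: [180.0, -0.0, -104.3]
force: [-0.4, -1.6, -2.0]
opening: 0.0256
gripper_force: 30.0
```

```bash
python3 go.py 0.6073 0.2471 0.0916 -104.3
```

```text
pos [0.6081 0.2504 0.1616] [ 1.7998e+02 -3.0000e-02 -1.0426e+02] dist [ 3.4 -0.1 70. ] tool rz 0.0 F [-0.4 -1.6 -2. ] opening 0.025587757833848944
```

Emit:
{"method": "apply_moves", "body": {"deltas": [{"fingers": 15,"delta_pos": [2,0,35],"angular": [0,0,0]},{"fingers": 15,"delta_pos": [3,0,62],"angular": [0,0,0]},{"fingers": 15,"delta_pos": [3,0,70],"angular": [0,0,0]},{"fingers": 15,"delta_pos": [5,0,70],"angular": [0,0,0]},{"fingers": 15,"delta_pos": [8,0,70],"angular": [0,0,0]},{"fingers": 15,"delta_pos": [10,0,70],"angular": [0,0,0]},{"fingers": 15,"delta_pos": [10,0,70],"angular": [0,0,0]},{"fingers": 15,"delta_pos": [10,0,70],"angular": [0,0,0]}]}}

```text
clock: 14.3
tool_pos: [0.6064, 0.2407, 0.0926]
orientation: [-179.9, 0.1, -104.3]
force: [-1.2, 0.6, -1.8]
opening: 0.026
gripper_force: 30.0
```

Emit:
{"method": "apply_moves", "body": {"deltas": [{"fingers": 15,"delta_pos": [1,0,0],"angular": [0,0,0]},{"fingers": 15,"delta_pos": [1.5,0,0],"angular": [0,0,0]},{"fingers": 15,"delta_pos": [1.5,0,0],"angular": [0,0,0]}]}}

```text
clock: 14.6
tool_pos: [0.6056, 0.239, 0.0916]
orientation: [180.0, -0.0, -104.3]
force: [0.9, -0.6, -1.8]
opening: 0.0261
gripper_force: 30.0
```

Emit:
{"method": "apply_moves", "body": {"deltas": [{"fingers": 15,"delta_pos": [0.5,0,0],"angular": [0,0,0]},{"fingers": 15,"delta_pos": [1,0,0],"angular": [0,0,0]},{"fingers": 15,"delta_pos": [1,0,0],"angular": [0,0,0]}]}}

```text
clock: 14.9
tool_pos: [0.6053, 0.238, 0.0916]
orientation: [180.0, -0.0, -104.3]
force: [-0.2, 0.2, -2.3]
opening: 0.0255
gripper_force: 30.0
```

Emit:
{"method": "apply_moves", "body": {"deltas": [{"fingers": 15,"delta_pos": [0.5,0,0],"angular": [0,0,0]},{"fingers": 15,"delta_pos": [1,0,0],"angular": [0,0,0]},{"fingers": 15,"delta_pos": [1,0,0],"angular": [0,0,0]}]}}

```text
clock: 15.2
tool_pos: [0.6051, 0.237, 0.0916]
orientation: [180.0, -0.0, -104.3]
force: [0.7, 0.5, -2.0]
opening: 0.0261
gripper_force: 30.0
```

Emit:
{"method": "apply_moves", "body": {"deltas": [{"fingers": 15,"delta_pos": [0,0,0],"angular": [0,0,0]}]}}

```text
clock: 15.3
tool_pos: [0.6052, 0.2371, 0.0916]
orientation: [-180.0, 0.0, -104.3]
force: [-0.4, 0.6, -2.5]
opening: 0.0261
gripper_force: 30.0
```

Emit:
{"method": "apply_moves", "body": {"deltas": [{"fingers": 15,"delta_pos": [0.5,0,0],"angular": [0,0,0]},{"fingers": 15,"delta_pos": [1,0,0],"angular": [0,0,0]},{"fingers": 15,"delta_pos": [1,0,0],"angular": [0,0,0]}]}}

```text
clock: 15.6
tool_pos: [0.6049, 0.2361, 0.0916]
orientation: [180.0, -0.0, -104.3]
force: [-0.6, 0.1, -1.8]
opening: 0.0259
gripper_force: 30.0
```

Emit:
{"method": "apply_moves", "body": {"deltas": [{"fingers": 15,"delta_pos": [0,0,0],"angular": [0,0,0]}]}}

```text
clock: 15.7
tool_pos: [0.6049, 0.2361, 0.0916]
orientation: [-180.0, -0.0, -104.3]
force: [0.3, 0.0, -2.2]
opening: 0.0257
gripper_force: 30.0
```

Emit:
{"method": "apply_moves", "body": {"deltas": [{"fingers": 15,"delta_pos": [0.5,0,0],"angular": [0,0,0]},{"fingers": 15,"delta_pos": [1,0,0],"angular": [0,0,0]},{"fingers": 15,"delta_pos": [1,0,0],"angular": [0,0,0]}]}}

```text
clock: 16.0
tool_pos: [0.6046, 0.2351, 0.0916]
orientation: [180.0, 0.0, -104.3]
force: [0.7, 0.6, -1.5]
opening: 0.0259
gripper_force: 30.0
```

Emit:
{"method": "apply_moves", "body": {"deltas": [{"fingers": 15,"delta_pos": [0,0,0],"angular": [0,0,0]}]}}

```text
clock: 16.1
tool_pos: [0.6046, 0.2352, 0.0916]
orientation: [180.0, 0.0, -104.3]
force: [0.1, -0.1, -0.8]
opening: 0.0257
gripper_force: 30.0
```

Emit:
{"method": "apply_moves", "body": {"deltas": [{"fingers": 15,"delta_pos": [0.5,0,0],"angular": [0,0,0]},{"fingers": 15,"delta_pos": [1,0,0],"angular": [0,0,0]},{"fingers": 15,"delta_pos": [1,0,0],"angular": [0,0,0]}]}}

```text
clock: 16.4
tool_pos: [0.6045, 0.2344, 0.0916]
orientation: [-180.0, 0.0, -104.3]
force: [1.1, 0.7, -2.6]
opening: 0.0257
gripper_force: 30.0
```

Emit:
{"method": "apply_moves", "body": {"deltas": [{"fingers": 15,"delta_pos": [0,0,0],"angular": [0,0,0]}]}}

```text
clock: 16.5
tool_pos: [0.6045, 0.2344, 0.0917]
orientation: [-180.0, 0.0, -104.3]
force: [0.3, 0.7, -2.8]
opening: 0.0261
gripper_force: 30.0
```

Emit:
{"method": "apply_moves", "body": {"deltas": [{"fingers": 15,"delta_pos": [0,0,0],"angular": [0,0,0]}]}}

```text
clock: 16.6
tool_pos: [0.6045, 0.2344, 0.0916]
orientation: [-180.0, 0.0, -104.3]
force: [0.4, 1.1, -2.1]
opening: 0.0256
gripper_force: 30.0
```

Emit:
{"method": "apply_moves", "body": {"deltas": [{"fingers": 15,"delta_pos": [0.4,0,0],"angular": [0,0,0]},{"fingers": 15,"delta_pos": [0.8,0,0],"angular": [0,0,0]},{"fingers": 15,"delta_pos": [0.8,0,0],"angular": [0,0,0]}]}}

```text
clock: 16.9
tool_pos: [0.6043, 0.2337, 0.0917]
orientation: [-180.0, 0.0, -104.3]
force: [1.2, 2.9, -3.1]
opening: 0.0259
gripper_force: 30.0
```

Emit:
{"method": "apply_moves", "body": {"deltas": [{"fingers": 15,"delta_pos": [0,0,0],"angular": [0,0,0]}]}}

```text
clock: 17.0
tool_pos: [0.6043, 0.2337, 0.0917]
orientation: [-180.0, 0.0, -104.3]
force: [0.5, 1.9, -2.6]
opening: 0.026
gripper_force: 30.0
```

Emit:
{"method": "apply_moves", "body": {"deltas": [{"fingers": 15,"delta_pos": [0,0,0],"angular": [0,0,0]}]}}

```text
clock: 17.1
tool_pos: [0.6043, 0.2336, 0.0917]
orientation: [-180.0, 0.0, -104.3]
force: [1.0, 2.7, -2.0]
opening: 0.0257
gripper_force: 30.0
```

Emit:
{"method": "apply_moves", "body": {"deltas": [{"fingers": 15,"delta_pos": [0,0,0],"angular": [0,0,0]}]}}

```text
clock: 17.2
tool_pos: [0.6043, 0.2336, 0.0916]
orientation: [-180.0, 0.0, -104.3]
force: [0.5, 3.4, -3.1]
opening: 0.0254
gripper_force: 30.0
```

Emit:
{"method": "apply_moves", "body": {"deltas": [{"fingers": 15,"delta_pos": [0,0,0],"angular": [0,0,0]}]}}

```text
clock: 17.3
tool_pos: [0.6043, 0.2336, 0.0917]
orientation: [-180.0, 0.0, -104.3]
force: [0.6, 2.0, -3.1]
opening: 0.0259
gripper_force: 30.0
```

Emit:
{"method": "apply_moves", "body": {"deltas": [{"fingers": 15,"delta_pos": [0,0,0],"angular": [0,0,0]}]}}

```text
clock: 17.4
tool_pos: [0.6043, 0.2335, 0.0917]
orientation: [-180.0, 0.0, -104.3]
force: [1.0, 2.7, -2.7]
opening: 0.026
gripper_force: 30.0
```

Red was touched at about 2.7 N for 0.6 s. Solving the three contacts puts the TCP for the bore at ≈ (0.5804, 0.1407). Moving above the bore.

Emit:
{"method": "apply_moves", "body": {"deltas": [{"fingers": 15,"delta_pos": [-8,0,0],"angular": [0,0,0]},{"fingers": 15,"delta_pos": [-10,0,-25],"angular": [0,0,0]},{"fingers": 15,"delta_pos": [-10,0,-60],"angular": [0,0,0]},{"fingers": 15,"delta_pos": [20,0,-65],"angular": [0,0,0]},{"fingers": 15,"delta_pos": [60,0,-65],"angular": [0,0,0]},{"fingers": 15,"delta_pos": [90,0.3,-60],"angular": [0,0,0]},{"fingers": 15,"delta_pos": [95.9,0.3,-55],"angular": [0,0,0]},{"fingers": 15,"delta_pos": [95.9,0.3,-50],"angular": [0,0,0]},{"fingers": 15,"delta_pos": [95.9,0.3,-50],"angular": [0,0,0]},{"fingers": 15,"delta_pos": [95.9,0.3,-50],"angular": [0,0,0]}]}}

```text
clock: 18.4
tool_pos: [0.5806, 0.1414, 0.1414]
orientation: [180.0, -0.0, -104.2]
force: [-0.0, -0.3, -1.7]
opening: 0.0257
gripper_force: 30.0
```

Emit:
{"method": "apply_moves", "body": {"deltas": [{"fingers": 15,"delta_pos": [0,0,0],"angular": [0,0,0]},{"fingers": 15,"delta_pos": [0,0,0],"angular": [0,0,0]}]}}

```text
clock: 18.6
tool_pos: [0.5804, 0.1413, 0.1416]
orientation: [-180.0, -0.0, -104.2]
force: [0.2, -0.3, -1.9]
opening: 0.0261
gripper_force: 30.0
```

```bash
python3 go.py 0.58035 0.1407 0.1313 -104.3;  python3 - <<'E'
from h import *
a=ctrl.snapshot('side')[150:300,190:340];b=ctrl.snapshot('scene')[150:300,270:420]
cv2.imwrite('pics/b1.png',cv2.resize(np.hstack([a,b]),None,fx=2.6,fy=2.6,interpolation=2)[:,:,::-1])
E
```

```text
pos [0.5804 0.1413 0.1416] [-180.     -0.   -104.24] dist [ 0.6 -0.  10.3] tool rz 0.1 F [ 0.2 -0.3 -1.9] opening 0.026079456463345897
```

View pics/b1.png

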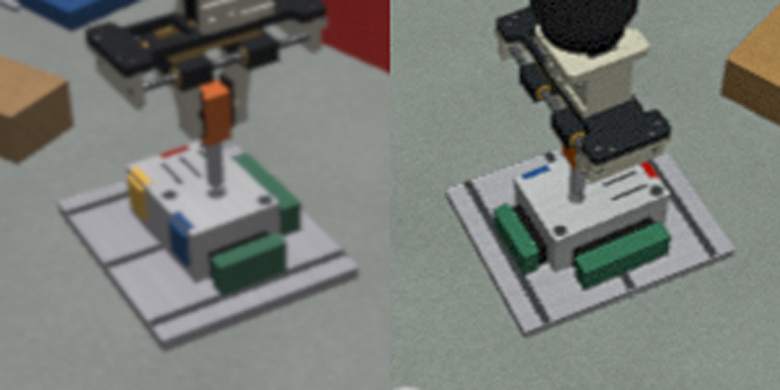

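Both views show the pin upright, its foot right over the bore (side panel ≈ (215,190), scene panel ≈ (577,198)). Lowering it carefully.

Emit:
{"method": "apply_moves", "body": {"deltas": [{"fingers": 15,"delta_pos": [0.6,0,4],"angular": [0,0,0]},{"fingers": 15,"delta_pos": [0.6,0,8],"angular": [0,0,0]},{"fingers": 15,"delta_pos": [0.6,0,9],"angular": [0,0,0]},{"fingers": 15,"delta_pos": [0.6,0,9],"angular": [0,0,0]}]}}

```text
clock: 19.1
tool_pos: [0.5799, 0.1398, 0.1322]
orientation: [180.0, -0.0, -104.3]
force: [0.2, -0.2, -2.2]
opening: 0.026
gripper_force: 30.0
```

Emit:
{"method": "apply_moves", "body": {"deltas": [{"fingers": 15,"delta_pos": [0,0,1],"angular": [0,0,0]},{"fingers": 15,"delta_pos": [0,0,2],"angular": [0,0,0]}]}}

```text
clock: 19.3
tool_pos: [0.5802, 0.14, 0.1307]
orientation: [-180.0, 0.0, -104.3]
force: [0.7, -0.7, -1.4]
opening: 0.0259
gripper_force: 30.0
```

Emit:
{"method": "apply_moves", "body": {"deltas": [{"fingers": 15,"delta_pos": [0,0,0.5],"angular": [0,0,0]},{"fingers": 15,"delta_pos": [0,0,1],"angular": [0,0,0]}]}}

```text
clock: 19.5
tool_pos: [0.5801, 0.14, 0.1296]
orientation: [-180.0, 0.0, -104.3]
force: [0.0, -0.2, -1.9]
opening: 0.0257
gripper_force: 30.0
```

Emit:
{"method": "apply_moves", "body": {"deltas": [{"fingers": 15,"delta_pos": [-0.7,-0.1,0],"angular": [0,0,0]},{"fingers": 15,"delta_pos": [-0.7,-0.1,0.5],"angular": [0,0,0]},{"fingers": 15,"delta_pos": [-0.7,-0.1,1],"angular": [0,0,0]},{"fingers": 15,"delta_pos": [-0.7,-0.1,1],"angular": [0,0,0]}]}}

```text
clock: 19.9
tool_pos: [0.5803, 0.1407, 0.1286]
orientation: [180.0, -0.0, -104.3]
force: [0.0, 0.2, -1.9]
opening: 0.0261
gripper_force: 30.0
```

Emit:
{"method": "apply_moves", "body": {"deltas": [{"fingers": 15,"delta_pos": [0,0,0.6],"angular": [0,0,0]},{"fingers": 15,"delta_pos": [0,0,1.2],"angular": [0,0,0]}]}}

```text
clock: 20.1
tool_pos: [0.5804, 0.1407, 0.1274]
orientation: [-180.0, 0.0, -104.3]
force: [-0.6, 0.2, -2.1]
opening: 0.0262
gripper_force: 30.0
```

Emit:
{"method": "apply_moves", "body": {"deltas": [{"fingers": 15,"delta_pos": [0,0,0.6],"angular": [0,0,0]},{"fingers": 15,"delta_pos": [0,0,1.2],"angular": [0,0,0]}]}}

```text
clock: 20.3
tool_pos: [0.5804, 0.1407, 0.1262]
orientation: [-180.0, 0.0, -104.3]
force: [-0.1, 0.3, -2.1]
opening: 0.0256
gripper_force: 30.0
```

The tip is 5 mm below the casting top with no force, so it is in the bore. Sliding further.

Emit:
{"method": "apply_moves", "body": {"deltas": [{"fingers": 15,"delta_pos": [0,0,1.5],"angular": [0,0,0]},{"fingers": 15,"delta_pos": [0,0,3],"angular": [0,0,0]},{"fingers": 15,"delta_pos": [0,0,4.5],"angular": [0,0,0]},{"fingers": 15,"delta_pos": [0,0,6],"angular": [0,0,0]}]}}

```text
clock: 20.7
tool_pos: [0.5804, 0.1406, 0.12]
orientation: [180.0, -0.0, -104.3]
force: [0.2, 0.6, -2.4]
opening: 0.0262
gripper_force: 30.0
```

Emit:
{"method": "apply_moves", "body": {"deltas": [{"fingers": 15,"delta_pos": [0,0,2],"angular": [0,0,0]},{"fingers": 15,"delta_pos": [0,0,4],"angular": [0,0,0]},{"fingers": 15,"delta_pos": [0,0,6],"angular": [0,0,0]},{"fingers": 15,"delta_pos": [0,0,8],"angular": [0,0,0]},{"fingers": 15,"delta_pos": [0,0,10],"angular": [0,0,0]},{"fingers": 15,"delta_pos": [0,0,10],"angular": [0,0,0]}]}}

```text
clock: 21.3
tool_pos: [0.5802, 0.1406, 0.1099]
orientation: [180.0, -0.0, -104.3]
force: [-0.0, 0.1, -2.6]
opening: 0.0261
gripper_force: 30.0
```

Emit:
{"method": "apply_moves", "body": {"deltas": [{"fingers": 15,"delta_pos": [0,0,2],"angular": [0,0,0]},{"fingers": 15,"delta_pos": [0,0,4],"angular": [0,0,0]},{"fingers": 15,"delta_pos": [0,0,6],"angular": [0,0,0]},{"fingers": 15,"delta_pos": [0,0,8],"angular": [0,0,0]},{"fingers": 15,"delta_pos": [0,0,10],"angular": [0,0,0]},{"fingers": 15,"delta_pos": [0,0,10],"angular": [0,0,0]}]}}

```text
clock: 21.9
tool_pos: [0.5801, 0.1406, 0.0998]
orientation: [180.0, -0.0, -104.3]
force: [0.4, -0.2, -2.0]
opening: 0.026
gripper_force: 30.0
```

Emit:
{"method": "apply_moves", "body": {"deltas": [{"fingers": 15,"delta_pos": [0,0,2],"angular": [0,0,0]},{"fingers": 15,"delta_pos": [0,0,4.5],"angular": [0,0,0]},{"fingers": 15,"delta_pos": [0,0,7],"angular": [0,0,0]},{"fingers": 15,"delta_pos": [0,0,9.5],"angular": [0,0,0]},{"fingers": 15,"delta_pos": [0,0,12],"angular": [0,0,0]},{"fingers": 15,"delta_pos": [0,0,14],"angular": [0,0,0]},{"fingers": 15,"delta_pos": [0,0,16],"angular": [0,0,0]},{"fingers": 15,"delta_pos": [0,0,16],"angular": [0,0,0]}]}}

```text
clock: 22.7
tool_pos: [0.5802, 0.1406, 0.0839]
orientation: [180.0, -0.0, -104.3]
force: [-0.2, -0.6, -2.0]
opening: 0.0259
gripper_force: 30.0
```

Emit:
{"method": "apply_moves", "body": {"deltas": [{"fingers": 15,"delta_pos": [0,0,0.5],"angular": [0,0,0]},{"fingers": 15,"delta_pos": [0,0,1],"angular": [0,0,0]},{"fingers": 15,"delta_pos": [0,0,1],"angular": [0,0,0]}]}}

```text
clock: 23.0
tool_pos: [0.5804, 0.1407, 0.0832]
orientation: [-180.0, 0.0, -104.3]
force: [-1.1, -0.6, -2.5]
opening: 0.0258
gripper_force: 30.0
```

Emit:
{"method": "apply_moves", "body": {"deltas": [{"fingers": 15,"delta_pos": [0,0,0.5],"angular": [0,0,0]},{"fingers": 15,"delta_pos": [0,0,0.5],"angular": [0,0,0]}]}}

```text
clock: 23.2
tool_pos: [0.5803, 0.1407, 0.0827]
orientation: [180.0, 0.0, -104.3]
force: [-1.2, -0.0, -2.7]
opening: 0.0259
gripper_force: 30.0
```

Emit:
{"method": "apply_moves", "body": {"deltas": [{"fingers": 15,"delta_pos": [0,0,0.4],"angular": [0,0,0]},{"fingers": 15,"delta_pos": [0,0,0.4],"angular": [0,0,0]}]}}

```text
clock: 23.4
tool_pos: [0.5804, 0.1406, 0.0823]
orientation: [180.0, 0.0, -104.3]
force: [-0.5, 0.3, -3.1]
opening: 0.0257
gripper_force: 30.0
```

Emit:
{"method": "apply_moves", "body": {"deltas": [{"fingers": 15,"delta_pos": [0,0,0.4],"angular": [0,0,0]},{"fingers": 15,"delta_pos": [0,0,0.4],"angular": [0,0,0]}]}}

```text
clock: 23.6
tool_pos: [0.5803, 0.1407, 0.0819]
orientation: [180.0, -0.0, -104.3]
force: [0.2, -0.5, -2.5]
opening: 0.0261
gripper_force: 30.0
```

Emit:
{"method": "apply_moves", "body": {"deltas": [{"fingers": 15,"delta_pos": [0,0,0.3],"angular": [0,0,0]},{"fingers": 15,"delta_pos": [0,0,0.3],"angular": [0,0,0]}]}}

```text
clock: 23.8
tool_pos: [0.5803, 0.1406, 0.0816]
orientation: [180.0, -0.0, -104.3]
force: [-0.3, 0.7, -1.5]
opening: 0.0259
gripper_force: 30.0
```

Emit:
{"method": "apply_moves", "body": {"deltas": [{"fingers": 15,"delta_pos": [0,0,0.3],"angular": [0,0,0]},{"fingers": 15,"delta_pos": [0,0,0.3],"angular": [0,0,0]}]}}

```text
clock: 24.0
tool_pos: [0.5804, 0.1406, 0.0813]
orientation: [-180.0, -0.0, -104.3]
force: [-0.5, -0.2, -2.1]
opening: 0.0256
gripper_force: 30.0
```

Emit:
{"method": "apply_moves", "body": {"deltas": [{"fingers": 15,"delta_pos": [0,0,0.2],"angular": [0,0,0]},{"fingers": 15,"delta_pos": [0,0,0.2],"angular": [0,0,0]}]}}

```text
clock: 24.2
tool_pos: [0.5805, 0.1407, 0.0813]
orientation: [-180.0, 0.0, -104.3]
force: [-0.2, -0.5, -0.8]
opening: 0.0254
gripper_force: 30.0
```

The head has reached the casting: z has stopped changing and Fz is rising. Letting go and withdrawing.

Emit:
{"method": "apply_moves", "body": {"deltas": [{"fingers": 28,"delta_pos": [0,0,0],"angular": [0,0,0]},{"fingers": 32,"delta_pos": [0,0,0],"angular": [0,0,0]},{"fingers": 45,"delta_pos": [0,0,0],"angular": [0,0,0]},{"fingers": 50,"delta_pos": [0,0,0],"angular": [0,0,0]},{"fingers": 50,"delta_pos": [0,0,0],"angular": [0,0,0]},{"fingers": 50,"delta_pos": [0,0,-15],"angular": [0,0,0]},{"fingers": 50,"delta_pos": [0,0,-50],"angular": [0,0,0]},{"fingers": 50,"delta_pos": [0,0,-100],"angular": [0,0,0]},{"fingers": 50,"delta_pos": [0,0,-120],"angular": [0,0,0]},{"fingers": 50,"delta_pos": [0,0,-120],"angular": [0,0,0]}]}}

```text
clock: 25.2
tool_pos: [0.5823, 0.1415, 0.2054]
orientation: [-179.7, 0.3, -104.3]
force: [0.8, 0.2, -0.7]
opening: 0.0502
gripper_force: 0.0
```

```bash
python3 - <<'E'
from h import *
a=ctrl.snapshot('side')[150:300,190:340];b=ctrl.snapshot('scene')[150:300,270:420]
cv2.imwrite('pics/b2.png',cv2.resize(np.hstack([a,b]),None,fx=2.6,fy=2.6,interpolation=2)[:,:,::-1])
E
```

```text
(no output)
```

View pics/b2.png

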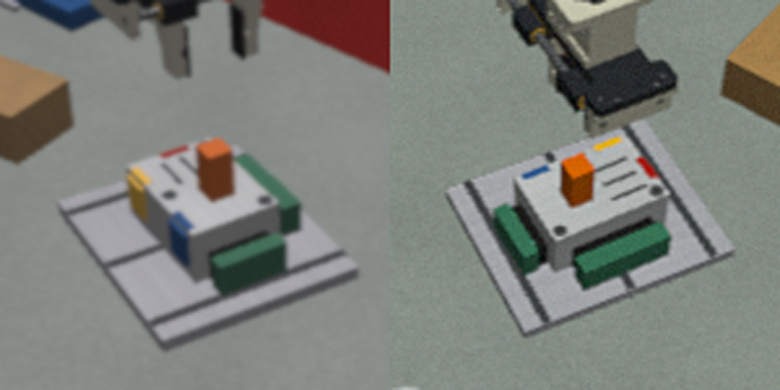

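The orange head sits flush on the casting in both views (side panel ≈ (215,190), scene panel ≈ (577,195)), and the gripper is clear.

```bash
python3 -c "
from plant import ctrl
print(ctrl.close_job())"
```

```text
the job is handed in; nothing more can be done
None
```

The job is handed in: the orange pin touched yellow, then blue, then red (about 3 N, each held at least 0.5 s), and now sits flush in the bore with the gripper clear, at about 25 s.

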